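# Lock the mosaic casting frame

## Robot

A 6-joint arm with a two-finger parallel gripper is mounted at the origin on the work surface. World frame = base frame: x ahead of the robot, y to its left, z up, the work surface at z = 0. Lengths are in m, angles in rad, forces in N, time in s.
With the tool pointing down it reaches from about 0.3 to 0.75 m from the base axis. Payload 8.5 kg.
Tool frame: the origin (TCP) lies between the finger pads; the fingertips stand 11 mm ahead of it and the grasp point (between the pads) lies 8 mm behind it (ctrl.tip_extent is the z of the fingertips in the tool frame, in m); z points along the fingers, y is the line along which they close (so a half turn about z gives the same grasp; the last joint's range is limited). The gripper opens to 88 mm and grips with 3 to 60 N. Pads are 18 mm wide; open, the fingers measure 123 mm over their backs; the gripper's body (75 mm by 187 mm) begins 45 mm behind the grasp point.
Start: joints at [0.946, 0.381, 1.297, -0, 1.464, -0.215], TCP at [0.219, 0.504, 0.25] pointing down, gripper open.
Joint ranges: [-3.11, 3.11], [-0.89, 2.33], [0.22, 2.48], [-1.42, 4.56], [0.17, 2.85], [-2.88, 2.88]. Speed limits (rad/s): [2.39, 2.39, 3.14, 3.14, 3.14, 3.14].

## Interface

Orientations are given as a unit quaternion [x, y, z, w].
In Python, from workcell import readout, imaging, ctrl gives the robot as it stands.
- The arm moves only by the tool send_rows, never from a script. Its arguments are lists of equal length, an entry for each row: "dp": the shift along the tool's x, y, z in m, a list of three; "turn": the turn about the tool's z in rad. In form: {"dp": [[x, y, z], ...], "turn": [turn, ...]}. A call has 1 to 10 rows; each row shifts and turns the commanded pose from where the row before left it, along the tool's axes as they then stand; what a row does not reach is not made up. A row lasts 1/12 s, in which the tool goes at most 41.7 mm and 7.16 degrees, less where a joint would pass 70% of its speed; a pose out of reach is approached as far as the arm can. A call is refused whole if a number of a shift passes 0.0417 or a number of a turn 0.125, either way. A call with a gripper value outside its range is refused whole. "fingers" is the finger opening in m, from 0 to 0.0881, set as the call begins (left out, the last holds). The fingers move at their own pace and stop on an object; the grip force is fixed at half the most. Time passes only in rows, so rows that do not move let the fingers close. It gives the time, the measured TCP pose, the force, the opening and the grip force at its end, in the units of the state.
- readout.observe(): the state, without advancing time (a new reading comes with each control period).
- imaging.snapshot(name): name is "side" or "top" or "wrist"; returns (picture, depth): 400x640x3 uint8, red, green, blue; 400x640 float32, m along the optical axis (not along the pixel's ray), 0 where there is no reading.
- imaging.get_calibration(name): a dict with "fov_y" (degrees; the focal length in pixels is half the picture's height over the tangent of half this angle, whatever the lens; pixels are square), "cx", "cy" (the principal point, pixels), "R" (3x3) and "t" (3): a world point X has camera coordinates R X + t. Camera axes: x right, y down, z forward; pixel columns grow to the right and rows downward; lengths in m; the calibration is good to about 2 mm. The wrist camera is an equidistant fisheye: a pixel r from the principal point sees the ray r / f radians off the axis. A picture is of the moment at which its call begins: read the wrist's pose just before it. get_calibration takes no time and is no camera call; for the wrist camera it gives the pose at the moment of the call.
- ctrl.job_done(): hands the job in; it is judged then, once.
The state is a dict: "clock": time; "joint_pos": joint angles; "joint_velocities": joint speeds; "effort": joint torques, N m; "ee_pos": TCP position; "orientation": TCP orientation; "force": force on the tool from outside, world axes, zero at the start; "wrist_torque": the same for the moment, N m; "width": finger opening in m; "gripper_force": force on a finger pad.
Only numpy, scipy, OpenCV 4.12 (cv2) and the standard library are available. Lean on these libraries where they do the work, as an engineer would, in place of code of your own. Each camera call takes 0.05 s, during which the arm holds its last target. There are 200 camera calls.

## Task

Lock up the mosaic casting frame: push every locking rod on the table fully home through a pair of eyes on the frame (any pair, one rod to a pair, from the side nearest you), then take the wooden mallet and knock the sprung peg beside each rod all the way down so that its tongue drops behind the rod's collar. Leave the peg of any pair of eyes without a rod standing up, never push on the frame or its pegs with the gripper itself, and do not shift the dish of stones or the glue bottle. Finish by laying the mallet down with its head in the middle of the rubber mat, and let go.

Things in the scene. Friction and masses are not known exactly. Their poses are not given: they have to be found in the camera images.
- frame: Fixed casting frame, x away from the robot (as rods go in), z up. Four stations 100 mm apart in y on a 10 mm base plate (x -40 to 110 mm), each with two steel lugs 36 mm wide, 66 tall (x 0 to 10 and 45 to 55 mm), with 17 mm round eyes along x, 48 mm up, and a sprung peg. Beyond, from x = 92 mm, a tray 260 x 380 mm, 55 mm high. Origin on the table under the middle of the row.
- eye0 (a point): Centre of the eye at the near face of the first lug of station 0 (rightmost, -y); axes as the frame's. A rod's collar stops against this face.
- eye1 (a point): Centre of the eye at the near face of the first lug of station 1 (second from the right); axes as the frame's. A rod's collar stops against this face.
- eye2 (a point): Centre of the eye at the near face of the first lug of station 2 (third from the right); axes as the frame's. A rod's collar stops against this face.
- eye3 (a point): Centre of the eye at the near face of the first lug of station 3 (leftmost, +y); axes as the frame's. A rod's collar stops against this face.
- peg0_top (a point): Middle of the flat round top (30 mm across) of station 0's peg, 36 mm to +y and 21 mm to -x of eye0 (frame axes); 98 mm above the table when up, 74 mm when down. Its 10 mm thick side tongue (lower edge 68 mm up when up) comes down beside the rod's neck, behind the collar, if the collar is within 6 mm of home.
- peg1_top (a point): Middle of the flat round top (30 mm across) of station 1's peg, 36 mm to +y and 21 mm to -x of eye1 (frame axes); 98 mm above the table when up, 74 mm when down. Its 10 mm thick side tongue (lower edge 68 mm up when up) comes down beside the rod's neck, behind the collar, if the collar is within 6 mm of home.
- peg2_top (a point): Middle of the flat round top (30 mm across) of station 2's peg, 36 mm to +y and 21 mm to -x of eye2 (frame axes); 98 mm above the table when up, 74 mm when down. Its 10 mm thick side tongue (lower edge 68 mm up when up) comes down beside the rod's neck, behind the collar, if the collar is within 6 mm of home.
- peg3_top (a point): Middle of the flat round top (30 mm across) of station 3's peg, 36 mm to +y and 21 mm to -x of eye3 (frame axes); 98 mm above the table when up, 74 mm when down. Its 10 mm thick side tongue (lower edge 68 mm up when up) comes down beside the rod's neck, behind the collar, if the collar is within 6 mm of home.
- peg0 (a joint): How far peg 0 is down: 0 up, 0.024 m fully down; it takes 9 to 12 N, and friction keeps it where it is left against its spring.
- peg1 (a joint): How far peg 1 is down: 0 up, 0.024 m fully down; it takes 9 to 12 N, and friction keeps it where it is left against its spring.
- peg2 (a joint): How far peg 2 is down: 0 up, 0.024 m fully down; it takes 9 to 12 N, and friction keeps it where it is left against its spring.
- peg3 (a joint): How far peg 3 is down: 0 up, 0.024 m fully down; it takes 9 to 12 N, and friction keeps it where it is left against its spring.
- rod0: Locking rod, 171 mm long, 0.16 kg; three or four are present (None if absent). Origin on its axis at the collar's front face, x towards the tip. x = 0 to 75 mm: steel rod 12 mm thick, last 10 mm tapered; -10 to 0: square collar 32 x 32 mm; -36 to -10: neck 12 mm thick; -96 to -36: square wooden grip 32 x 32 mm. Lies flat at first, axis 16 mm up.
- rod1: Locking rod, 171 mm long, 0.16 kg; three or four are present (None if absent). Origin on its axis at the collar's front face, x towards the tip. x = 0 to 75 mm: steel rod 12 mm thick, last 10 mm tapered; -10 to 0: square collar 32 x 32 mm; -36 to -10: neck 12 mm thick; -96 to -36: square wooden grip 32 x 32 mm. Lies flat at first, axis 16 mm up.
- rod2: Locking rod, 171 mm long, 0.16 kg; three or four are present (None if absent). Origin on its axis at the collar's front face, x towards the tip. x = 0 to 75 mm: steel rod 12 mm thick, last 10 mm tapered; -10 to 0: square collar 32 x 32 mm; -36 to -10: neck 12 mm thick; -96 to -36: square wooden grip 32 x 32 mm. Lies flat at first, axis 16 mm up.
- rod3: Locking rod, 171 mm long, 0.16 kg; three or four are present (None if absent). Origin on its axis at the collar's front face, x towards the tip. x = 0 to 75 mm: steel rod 12 mm thick, last 10 mm tapered; -10 to 0: square collar 32 x 32 mm; -36 to -10: neck 12 mm thick; -96 to -36: square wooden grip 32 x 32 mm. Lies flat at first, axis 16 mm up.
- mallet: Wooden mallet, 0.36 kg. Origin at the centre of its 66 mm cubical head; dark handle of 22 x 22 mm section along -x, ending at x = -167 mm. It rests on the head with the handle level, 33 mm up. Any of the four side faces of the head (across y or z) may strike.
- mat_mid (a point): Middle of the top of the fixed black rubber mat, 140 x 140 mm, 6 mm thick.
- dish: Round white dish of tesserae, 110 mm across, 45 mm high; origin under its centre. A bystander.
- glue: White glue bottle, 60 mm across, 130 mm high; origin under its centre. A bystander.
Not all that is in view belongs to the job. What is shaped like the part that bears mat_mid but blue is not meant.

How it is judged:
On the way, in this order (a step that is already met when the one before it is completed fails the run):
1. every rod is fully home through a pair of eyes (((distance between rod0 and eye0 below 0.01 m and angle between the x axis of rod0 and the x axis of frame, either way round below 0.2 rad) or (distance between rod0 and eye1 below 0.01 m and angle between the x axis of rod0 and the x axis of frame, either way round below 0.2 rad) or (distance between rod0 and eye2 below 0.01 m and angle between the x axis of rod0 and the x axis of frame, either way round below 0.2 rad) or (distance between rod0 and eye3 below 0.01 m and angle between the x axis of rod0 and the x axis of frame, either way round below 0.2 rad)) and ((distance between rod1 and eye0 below 0.01 m and angle between the x axis of rod1 and the x axis of frame, either way round below 0.2 rad) or (distance between rod1 and eye1 below 0.01 m and angle between the x axis of rod1 and the x axis of frame, either way round below 0.2 rad) or (distance between rod1 and eye2 below 0.01 m and angle between the x axis of rod1 and the x axis of frame, either way round below 0.2 rad) or (distance between rod1 and eye3 below 0.01 m and angle between the x axis of rod1 and the x axis of frame, either way round below 0.2 rad)) and ((distance between rod2 and eye0 below 0.01 m and angle between the x axis of rod2 and the x axis of frame, either way round below 0.2 rad) or (distance between rod2 and eye1 below 0.01 m and angle between the x axis of rod2 and the x axis of frame, either way round below 0.2 rad) or (distance between rod2 and eye2 below 0.01 m and angle between the x axis of rod2 and the x axis of frame, either way round below 0.2 rad) or (distance between rod2 and eye3 below 0.01 m and angle between the x axis of rod2 and the x axis of frame, either way round below 0.2 rad)) and ((distance between rod3 and eye0 below 0.01 m and angle between the x axis of rod3 and the x axis of frame, either way round below 0.2 rad) or (distance between rod3 and eye1 below 0.01 m and angle between the x axis of rod3 and the x axis of frame, either way round below 0.2 rad) or (distance between rod3 and eye2 below 0.01 m and angle between the x axis of rod3 and the x axis of frame, either way round below 0.2 rad) or (distance between rod3 and eye3 below 0.01 m and angle between the x axis of rod3 and the x axis of frame, either way round below 0.2 rad))), for 0.2 s.
2. the peg beside every rod is knocked all the way down, the rod still home (((distance between rod0 and eye0 below 0.01 m and angle between the x axis of rod0 and the x axis of frame, either way round below 0.2 rad and value of joint peg0 above 0.02 m) or (distance between rod0 and eye1 below 0.01 m and angle between the x axis of rod0 and the x axis of frame, either way round below 0.2 rad and value of joint peg1 above 0.02 m) or (distance between rod0 and eye2 below 0.01 m and angle between the x axis of rod0 and the x axis of frame, either way round below 0.2 rad and value of joint peg2 above 0.02 m) or (distance between rod0 and eye3 below 0.01 m and angle between the x axis of rod0 and the x axis of frame, either way round below 0.2 rad and value of joint peg3 above 0.02 m)) and ((distance between rod1 and eye0 below 0.01 m and angle between the x axis of rod1 and the x axis of frame, either way round below 0.2 rad and value of joint peg0 above 0.02 m) or (distance between rod1 and eye1 below 0.01 m and angle between the x axis of rod1 and the x axis of frame, either way round below 0.2 rad and value of joint peg1 above 0.02 m) or (distance between rod1 and eye2 below 0.01 m and angle between the x axis of rod1 and the x axis of frame, either way round below 0.2 rad and value of joint peg2 above 0.02 m) or (distance between rod1 and eye3 below 0.01 m and angle between the x axis of rod1 and the x axis of frame, either way round below 0.2 rad and value of joint peg3 above 0.02 m)) and ((distance between rod2 and eye0 below 0.01 m and angle between the x axis of rod2 and the x axis of frame, either way round below 0.2 rad and value of joint peg0 above 0.02 m) or (distance between rod2 and eye1 below 0.01 m and angle between the x axis of rod2 and the x axis of frame, either way round below 0.2 rad and value of joint peg1 above 0.02 m) or (distance between rod2 and eye2 below 0.01 m and angle between the x axis of rod2 and the x axis of frame, either way round below 0.2 rad and value of joint peg2 above 0.02 m) or (distance between rod2 and eye3 below 0.01 m and angle between the x axis of rod2 and the x axis of frame, either way round below 0.2 rad and value of joint peg3 above 0.02 m)) and ((distance between rod3 and eye0 below 0.01 m and angle between the x axis of rod3 and the x axis of frame, either way round below 0.2 rad and value of joint peg0 above 0.02 m) or (distance between rod3 and eye1 below 0.01 m and angle between the x axis of rod3 and the x axis of frame, either way round below 0.2 rad and value of joint peg1 above 0.02 m) or (distance between rod3 and eye2 below 0.01 m and angle between the x axis of rod3 and the x axis of frame, either way round below 0.2 rad and value of joint peg2 above 0.02 m) or (distance between rod3 and eye3 below 0.01 m and angle between the x axis of rod3 and the x axis of frame, either way round below 0.2 rad and value of joint peg3 above 0.02 m))), for 0.2 s.
At the end, for the whole second after the job is handed in: Each rod's collar within 10 mm of a first lug's face, in line to 0.2 rad, and the peg there at least 20 mm down; pegs of empty stations under 8 mm down; mallet head centre within 40 mm of the mat's middle and under 50 mm up (all of step 2 and (value of joint peg0 below 0.008 m or (distance between rod0 and eye0 below 0.01 m and angle between the x axis of rod0 and the x axis of frame, either way round below 0.2 rad) or (distance between rod1 and eye0 below 0.01 m and angle between the x axis of rod1 and the x axis of frame, either way round below 0.2 rad) or (distance between rod2 and eye0 below 0.01 m and angle between the x axis of rod2 and the x axis of frame, either way round below 0.2 rad) or (distance between rod3 and eye0 below 0.01 m and angle between the x axis of rod3 and the x axis of frame, either way round below 0.2 rad)) and (value of joint peg1 below 0.008 m or (distance between rod0 and eye1 below 0.01 m and angle between the x axis of rod0 and the x axis of frame, either way round below 0.2 rad) or (distance between rod1 and eye1 below 0.01 m and angle between the x axis of rod1 and the x axis of frame, either way round below 0.2 rad) or (distance between rod2 and eye1 below 0.01 m and angle between the x axis of rod2 and the x axis of frame, either way round below 0.2 rad) or (distance between rod3 and eye1 below 0.01 m and angle between the x axis of rod3 and the x axis of frame, either way round below 0.2 rad)) and (value of joint peg2 below 0.008 m or (distance between rod0 and eye2 below 0.01 m and angle between the x axis of rod0 and the x axis of frame, either way round below 0.2 rad) or (distance between rod1 and eye2 below 0.01 m and angle between the x axis of rod1 and the x axis of frame, either way round below 0.2 rad) or (distance between rod2 and eye2 below 0.01 m and angle between the x axis of rod2 and the x axis of frame, either way round below 0.2 rad) or (distance between rod3 and eye2 below 0.01 m and angle between the x axis of rod3 and the x axis of frame, either way round below 0.2 rad)) and (value of joint peg3 below 0.008 m or (distance between rod0 and eye3 below 0.01 m and angle between the x axis of rod0 and the x axis of frame, either way round below 0.2 rad) or (distance between rod1 and eye3 below 0.01 m and angle between the x axis of rod1 and the x axis of frame, either way round below 0.2 rad) or (distance between rod2 and eye3 below 0.01 m and angle between the x axis of rod2 and the x axis of frame, either way round below 0.2 rad) or (distance between rod3 and eye3 below 0.01 m and angle between the x axis of rod3 and the x axis of frame, either way round below 0.2 rad)) and horizontal distance between mallet and mat_mid below 0.04 m and height (world z) of mallet below 0.05 m); the robot touches nothing.
It fails at once if the gripper's fingers press on the frame or its pegs (over 8 N) (contact force between the fingers and frame above 8 N).
It fails at once if the dish or the glue bottle is shifted by more than 60 mm (distance of any of dish, glue from where it was at the start of the episode above 0.06 m).
Of rod0, rod1, rod2, rod3 only 3 to 4 are there at a start; the rules pass over those that are not, and their reading is None.
At some moment in a run one of rod0, rod1, rod2, rod3 may be knocked a few centimetres aside while the robot is not near it.
Once in a run the grip may slacken for a moment while it holds something.
It also fails if it takes over 208 s, if anything falls off the work surface, if the arm or the gripper's body presses on something with over 40 N, if the wrist force passes 120 N, or if a joint passes its speed limit or range.

## Working session

There is one attempt and no reset: what is moved stays moved. The work goes in short steps, Python scripts to look and compute and a tool call to move; the robot and the scene stay as the last step left them, time stands still between calls to the robot, and variables do not carry over. Pictures are saved under pics/ and viewed, at most 14 in all, crops included, and the job is handed in when it is done.

Besides the shell and the picture viewer there is one more tool, called after "Call:" as a command line: name --pt "numbers of a row" for each row, then --argument value for the rest. send_rows: Moves the arm, as the interface text tells. Its arguments: {"type":"object","properties":{"dp":{"type":"array"},"turn":{"type":"array"},"fingers":{"type":"number"}},"required":["dp","turn"]}

```bash
mkdir -p pics; ls; python3 - <<'E'
from workcell import readout, imaging, ctrl
import cv2, numpy as np
s=readout.observe(); print(s['ee_pos'],s['orientation'],s['width'])
for n in ("side","top"):
    c=imaging.get_calibration(n); print(n,c)
    p,d=imaging.snapshot(n); np.savez(f'pics/{n}0.npz',p=p,d=d)
    cv2.imwrite(f'pics/{n}0.png',p[:,:,::-1])
E
```

```text
pics
[0.21897959 0.5042304  0.2491259 ] [ 2.03474748e-01  9.79079904e-01 -6.89962428e-04 -3.04554250e-04] 0.0884069878124435
side {'fov_y': 56.54204410180848, 'cx': 317.2035232076929, 'cy': 199.8903893494444, 'R': array([[ 0.74394527, -0.66786004, -0.02254785],
       [-0.41247601, -0.43239677, -0.80180831],
       [ 0.52574612,  0.60580195, -0.59715578]]), 't': array([-0.33693471,  0.27596101,  0.81870586])}
top {'fov_y': 51.89278553446444, 'cx': 324.5450128810698, 'cy': 196.6892919194484, 'R': array([[ 0.00483825, -0.99998603, -0.00213019],
       [-0.99442587, -0.00458696, -0.10533827],
       [ 0.10532703,  0.00262797, -0.99443417]]), 't': array([0.01442981, 0.4722743 , 1.28205051])}
```

View pics/top0.png

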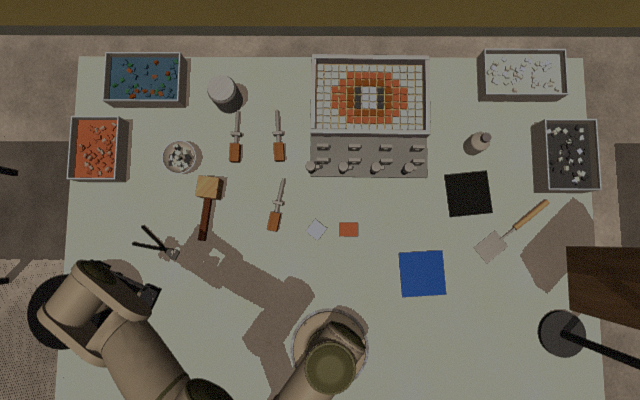

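View pics/side0.png

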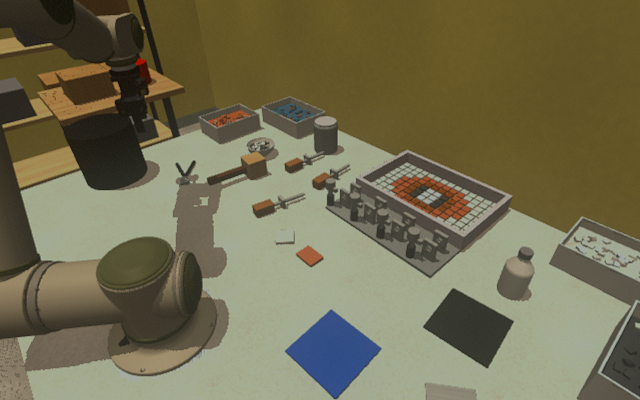

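The top view shows three rods with their grips at about (235,152), (279,151) and (274,221), all with tips pointing away. The mallet head is at (208,187), the black mat at (468,193), the frame's pegs at about row 167, the dish at (180,157) and the glue at (480,142). The blue mat at (422,273) is the decoy, and so are the orange tile at (348,229) and the cup at (222,93).

```bash
cat > h.py <<'E'
import numpy as np, cv2
from workcell import readout, imaging, ctrl
def rays(c,uv,fish=False):
    uv=np.atleast_2d(uv).astype(float); f=200/np.tan(np.radians(c['fov_y'])/2)
    d=(uv-[c['cx'],c['cy']])/f
    if fish:
        r=np.linalg.norm(d,axis=1,keepdims=True)+1e-12
        d=np.hstack([d/r*np.sin(r),np.cos(r)])
    else: d=np.hstack([d,np.ones((len(d),1))])
    return -c['R'].T@c['t'], d@c['R']
def onplane(c,uv,z,fish=False):
    o,d=rays(c,uv,fish); return o+d*((z-o[2])/d[:,2])[:,None]
def cloud(c,dep,fish=False):
    v,u=np.mgrid[0:400,0:640]; uv=np.c_[u.ravel(),v.ravel()]
    o,d=rays(c,uv,fish); z=(d@c['R'].T)[:,2]
    P=o+d/z[:,None]*dep.ravel()[:,None]; P[dep.ravel()<=0]=np.nan
    return P.reshape(400,640,3)
def proj(c,X,fish=False):
    q=np.atleast_2d(X)@c['R'].T+c['t']; f=200/np.tan(np.radians(c['fov_y'])/2)
    if fish:
        r=np.hypot(q[:,0],q[:,1]); th=np.arctan2(r,q[:,2]); return q[:,:2]/r[:,None]*(th*f)[:,None]+[c['cx'],c['cy']]
    return q[:,:2]/q[:,2:]*f+[c['cx'],c['cy']]
def blobs(m,amin):
    n,l,s,ce=cv2.connectedComponentsWithStats(m.astype(np.uint8))
    return [(l==i,s[i],ce[i]) for i in range(1,n) if s[i,4]>=amin]
def totool(dxy,q=None):
    s=readout.observe(); from scipy.spatial.transform import Rotation as R
    return R.from_quat(s['orientation']).inv().apply(np.r_[dxy,0])if len(dxy)==2 else R.from_quat(s['orientation']).inv().apply(dxy)
E
python3 - <<'E'
from h import *
np.set_printoptions(precision=4,suppress=True)
c=imaging.get_calibration('top'); z=np.load('pics/top0.npz'); p,d=z['p'],z['d']
P=cloud(c,d); hsv=cv2.cvtColor(p,cv2.COLOR_RGB2HSV); Z=P[:,:,2]
print('table z',np.nanmedian(Z[230:240,300:400]), np.nanstd(Z[240:250,300:390]))
br=(hsv[:,:,0]<20)&(hsv[:,:,1]>120)&(Z>0.015)&(Z<0.09)
for m,s,ce in blobs(br,40):
    v,u=np.nonzero(m); r=cv2.minAreaRect(onplane(c,np.c_[u,v],0.032)[:,:2].astype(np.float32))
    print('brown',ce,s[4],np.median(Z[m]),r)
for lo,hi,n in((.085,.11,'peg'),(.06,.072,'lug')):
  for m,s,ce in blobs((Z>lo)&(Z<hi),8):
    if 300<ce[0]<440 and 130<ce[1]<185: print(n,ce,s[4],np.median(P[m],axis=0))
for m,s,ce in blobs((hsv[:,:,2]<60)&(Z<.02),500):
    if 430<ce[0]<500:
        v,u=np.nonzero(m);print('mat',ce,cv2.minAreaRect(onplane(c,np.c_[u,v],.006)[:,:2].astype(np.float32)))
for m,s,ce in blobs((Z>.012)&(Z<.06),20):
    if 150<ce[0]<300 and 80<ce[1]<250:
        v,u=np.nonzero(m);print('obj',ce,s[4],cv2.minAreaRect(onplane(c,np.c_[u,v],np.median(Z[m]))[:,:2].astype(np.float32)))
w=imaging.get_calibration('wrist');print(w); print('cam pos',-w['R'].T@w['t'])
E
```

```text
table z 0.0009761090590125754 0.0026781493376164095
brown [349.8148  78.5432] 81 0.018026551891060727 ((0.8594988584518433, -0.06451848894357681), (0.019599827006459236, 0.044072285294532776), 89.94754028320312)
brown [357.5068  78.4521] 73 0.018144455325126874 ((0.8595622777938843, -0.08897010236978531), (0.016327327117323875, 0.04402090609073639), 89.8301010131836)
brown [372.2712  78.911 ] 236 0.018542104812994675 ((0.8597895503044128, -0.13789913058280945), (0.04397311434149742, 0.06891822069883347), 0.22560639679431915)
brown [393.8542  96.0738] 542 0.018386289317760873 ((0.8064084053039551, -0.21218198537826538), (0.06826861947774887, 0.1440296620130539), 89.38986206054688)
brown [339.5826  86.8261] 115 0.01843613728791582 ((0.8357089757919312, -0.027057694271206856), (0.043854594230651855, 0.04238176718354225), 0.16775502264499664)
brown [349.4956  96.9115] 113 0.018631535156780066 ((0.7972656488418579, -0.06441477686166763), (0.019506355747580528, 0.06707730144262314), 89.94754028320312)
brown [334.2535 100.6056] 71 0.01828171601942774 ((0.7852928042411804, -0.012495724484324
[... 3062 characters left out ...]
30484), 0.25679272413253784)
obj [207.3636 212.8853] 462 ((0.43402424454689026, 0.38637974858283997), (0.06072823703289032, 0.20149044692516327), 72.08219146728516)
obj [275.6506 210.696 ] 352 ((0.4464516341686249, 0.16717584431171417), (0.033698368817567825, 0.1664152592420578), 78.79793548583984)
obj [165.2516 249.8387] 155 ((0.30942726135253906, 0.5330938696861267), (0.11319202184677124, 0.0359911173582077), 68.33990478515625)
{'fov_y': 65.70646984690485, 'cx': 320.3681457955293, 'cy': 196.19805470850204, 'R': array([[ 0.3982,  0.9173, -0.0016],
       [ 0.8793, -0.3812,  0.2855],
       [ 0.2612, -0.1151, -0.9584]]), 't': array([-0.5486, -0.0404,  0.3898])}
cam pos [0.1522 0.5327 0.3842]
```

```bash
cat >> h.py <<'E'
def go(x,y,z,rodyaw=None):
    "turn (tool z), then shift in tool axes after that turn; rodyaw: deg, heading of rod with tool -x along it"
    s=readout.observe(); from scipy.spatial.transform import Rotation as R
    r=R.from_quat(s['orientation']); t=0
    if rodyaw is not None:
        X=r.apply([1,0,0]); cur=np.degrees(np.arctan2(-X[1],-X[0])); t=-np.radians((rodyaw-cur+180)%360-180)
    d=(r*R.from_euler('z',t)).inv().apply(np.array([x,y,z])-s['ee_pos'])
    print('t=%.2f'%s['clock'],'at',np.round(s['ee_pos'],4),'turn %.4f rows %d'%(t,np.ceil(abs(t)/.12)),'shift',np.round(d,4),'rows',int(np.ceil(max(abs(d))/.038)))
E
python3 - <<'E'
from h import *
go(.380,.1795,.15,-11.1)
E
```

```text
t=0.10 at [0.219  0.5043 0.2492] turn -0.2160 rows 2 shift [-0.2206 -0.2876  0.0994] rows 8
```

Call:
send_rows --pt "0 0 0" --pt "0 0 0" --pt "-0.0276 -0.036 0" --pt "-0.0276 -0.036 0" --pt "-0.0276 -0.036 0" --pt "-0.0276 -0.036 0" --pt "-0.0276 -0.036 0.025" --pt "-0.0276 -0.036 0.025" --pt "-0.0276 -0.036 0.025" --pt "-0.0274 -0.0356 0.025" --turn '[-0.108,-0.108,0,0,0,0,0,0,0,0]' --fingers 0.07

```text
clock: 0.93
ee_pos: [0.3582, 0.2228, 0.1684]
orientation: [0.097, 0.995, 0.0, 0.0]
force: [0.2, -0.7, 0.9]
width: 0.0704
gripper_force: 0.0
```

Call:
send_rows --pt "0 0 0" --pt "0 0 0" --turn '[0,0]'

```text
clock: 1.1
ee_pos: [0.3583, 0.2231, 0.1684]
orientation: [0.099, 0.995, -0.0, -0.001]
force: [-0.6, 0.3, 0.1]
width: 0.0702
gripper_force: 0.0
```

```bash
python3 - <<'E'
from h import *
go(.380,.1795,.017,-11.1)
c=imaging.get_calibration('wrist'); p,d=imaging.snapshot('wrist'); cv2.imwrite('pics/w1.png',p[:,:,::-1])
P=cloud(c,d,True); Z=P[:,:,2]; print(np.nanmedian(Z[:60]),np.nanmedian(Z[-60:]))
hsv=cv2.cvtColor(p,cv2.COLOR_RGB2HSV)
for m,s,ce in blobs((hsv[:,:,0]<20)&(hsv[:,:,1]>120)&(Z>.02),300):
    v,u=np.nonzero(m); print(ce,s[4],np.median(Z[m]),cv2.minAreaRect(onplane(c,np.c_[u,v],.032,True)[:,:2].astype(np.float32)))
E
```

```text
t=1.10 at [0.3583 0.2231 0.1684] turn -0.0040 rows 1 shift [-0.03   -0.0385  0.1514] rows 4
4.792850362045353e-05 0.2611593532286384
[492.37339201 188.65301286] 2954 0.04333326062202683 ((0.39684587717056274, 0.39342284202575684), (0.03223361447453499, 0.12845608592033386), 83.33428192138672)
[282.73185795 228.36284097] 1943 0.031911425003681826 ((0.39136800169944763, 0.17854684591293335), (0.031716618686914444, 0.06171710789203644), 78.19190216064453)
[170.8657188  296.93680885] 633 0.23937778739483295 ((0.45403560996055603, 0.027248859405517578), (0.03083663247525692, 0.07989246398210526), 64.13128662109375)
[469.85007728 296.81761978] 647 0.23911134308086018 ((0.5210641026496887, 0.3645589351654053), (0.08031255006790161, 0.028645873069763184), 4.605321407318115)
[421.14618644 341.98199153] 1888 0.24833452957378094 ((0.576067328453064, 0.3064000606536865), (0.40594935417175293, 0.02040492370724678), 78.86555480957031)
```

View pics/w1.png

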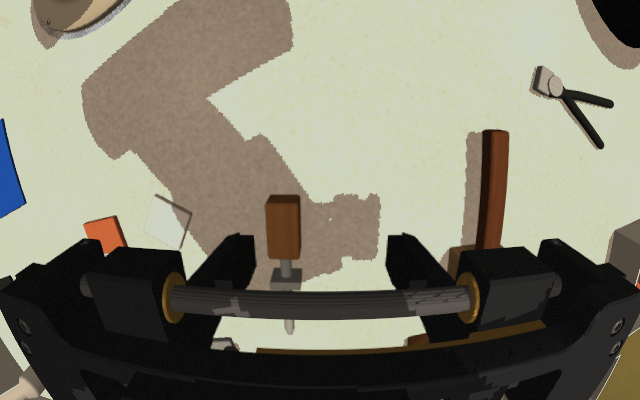

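The wrist view shows the brown grip of the nearest rod at (283,228), with the collar and tip below it. That agrees with the top view to 2 mm, so I'll descend.

Call:
send_rows --pt "-0.015 -0.0192 0" --pt "-0.015 -0.0192 0" --pt "0 0 0.025" --pt "0 0 0.025" --pt "0 0 0.025" --pt "0 0 0.025" --pt "0 0 0.0255" --pt "0 0 0.0255" --turn '[0,0,0,0,0,0,0,0]'

```text
clock: 1.82
ee_pos: [0.3802, 0.1826, 0.0177]
orientation: [0.095, 0.995, 0.0, 0.001]
force: [-0.1, -0.6, 0.1]
width: 0.0696
gripper_force: 0.0
```

Call:
send_rows --pt "0 0 0" --pt "0 0 0" --pt "0 0 0" --pt "0 0 0" --pt "0 0 0" --pt "0 0 0" --pt "0 0 0" --pt "0 0 0" --turn '[0,0,0,0,0,0,0,0]' --fingers 0.0

```text
clock: 2.48
ee_pos: [0.3805, 0.1812, 0.0191]
orientation: [0.097, 0.995, 0.0, 0.001]
force: [-0.9, 0.9, 9.1]
width: 0.0314
gripper_force: 30.0
```

Call:
send_rows --pt "0 0 -0.025" --pt "0 0 -0.025" --pt "0 0 -0.025" --pt "0 0 -0.025" --pt "0 0 0" --turn '[-0.097,-0.097,0,0,0]'

```text
clock: 2.9
ee_pos: [0.3815, 0.1813, 0.1219]
orientation: [-0.0, 1.0, 0.001, 0.004]
force: [-0.2, -0.0, -0.9]
width: 0.0314
gripper_force: 30.0
```

```bash
python3 - <<'E'
from h import *
print('pre-insert station 2 (y -.175?) / 1'); 
go(.44,-.175,.12,-.5)
E
```

```text
pre-insert station 2 (y -.175?) / 1
t=2.90 at [0.3815 0.1813 0.1219] turn 0.0090 rows 1 shift [-0.0616 -0.3558  0.0019] rows 10
```

Call:
send_rows --pt "0 -0.03 0" --pt "0 -0.03 0" --pt "0 -0.03 0" --pt "0 -0.03 0" --pt "0 -0.03 0" --pt "0 -0.03 0" --pt "0 -0.03 0" --pt "0 -0.03 0" --pt "0 -0.03 0" --pt "0 -0.03 0" --turn '[0.009,0,0,0,0,0,0,0,0,0]'

```text
clock: 3.73
ee_pos: [0.377, -0.1203, 0.1175]
orientation: [0.005, 1.0, 0.0, -0.0]
force: [0.4, -1.0, -1.0]
width: 0.0315
gripper_force: 30.0
```

Call:
send_rows --pt "0 -0.03 0.018" --pt "0 -0.026 0.018" --pt "0 0 0.018" --pt "0 0 0.018" --pt "0 0 0" --pt "0 0 0" --pt "0 0 0" --turn '[0,0,0,0,0,0,0]'

```text
clock: 4.32
ee_pos: [0.3773, -0.1749, 0.0466]
orientation: [0.004, 1.0, -0.0, 0.0]
force: [-0.7, -0.2, -1.2]
width: 0.0318
gripper_force: 30.0
```

```bash
cat > chk.py <<'E'
from h import *
import sys
np.set_printoptions(precision=4,suppress=True)
ys=float(sys.argv[1]); c=imaging.get_calibration('top'); p,d=imaging.snapshot('top'); P=cloud(c,d); Z=P[:,:,2]
s=readout.observe(); go(.385,ys,.05,-.5)
n=sys.argv[2] if len(sys.argv)>2 else 'chk'
cv2.imwrite(f'pics/{n}.png',cv2.resize(p[100:260,180:460],None,fx=2.8,fy=2.8,interpolation=cv2.INTER_CUBIC)[:,:,::-1])
# lugs & pegs
for lo,hi,nm in((.085,.11,'peg'),(.06,.072,'lug')):
  for m,st,ce in blobs((Z>lo)&(Z<hi),15):
    if 300<ce[0]<440 and 130<ce[1]<185: print(nm,np.round(ce,1),st[4],np.median(P[m],axis=0),'mean',P[m].mean(0))
# rod ahead of the fingers: points within 40 mm of station y, x from TCP+.06 to +.16
for a,b in((.06,.08),(.08,.095),(.095,.125),(.125,.155)):
    x0=s['ee_pos'][0]; m=(abs(P[:,:,1]-ys)<.025)&(P[:,:,0]>x0+a)&(P[:,:,0]<x0+b)&(Z>.03)
    if m.any(): print(a,b,m.sum(),'y mean',P[m].mean(0),'ztop',np.percentile(Z[m],[50,90]))
E
python3 chk.py -.175 c1
```

```text
t=4.37 at [ 0.3775 -0.175   0.0469] turn 0.0005 rows 1 shift [-0.0075  0.     -0.0031] rows 1
peg [310.  165.5] 78 [0.5592 0.0609 0.0973] mean [0.5594 0.061  0.0966]
peg [342.7 165.9] 78 [ 0.5585 -0.0389  0.0952] mean [ 0.559  -0.038   0.0951]
peg [375.6 166.3] 80 [ 0.5582 -0.1388  0.0953] mean [ 0.558  -0.1377  0.0955]
peg [408.3 166.7] 79 [ 0.5564 -0.2361  0.0964] mean [ 0.5571 -0.2368  0.0958]
lug [321.7 144.6] 40 [0.6311 0.0269 0.0668] mean [0.6312 0.0262 0.0664]
lug [354.1 145.3] 39 [ 0.6302 -0.0746  0.0657] mean [ 0.6297 -0.0749  0.0655]
lug [386.6 145.6] 46 [ 0.6283 -0.1772  0.0653] mean [ 0.6293 -0.1764  0.0654]
lug [418.2 146. ] 35 [ 0.628  -0.2751  0.0658] mean [ 0.6281 -0.2748  0.0659]
lug [322. 159.] 33 [0.5857 0.025  0.0662] mean [0.5857 0.025  0.0659]
lug [354.  159.5] 44 [ 0.5843 -0.0745  0.0656] mean [ 0.5847 -0.0745  0.0654]
lug [386.1 159.8] 39 [ 0.5836 -0.1733  0.066 ] mean [ 0.5841 -0.174   0.0663]
lug [418.4 160.3] 42 [ 0.5837 -0.2738  0.0657] mean [ 0.5831 -0.2746  0.0653]
0.06 0.08 25 y mean [ 0.4445 -0.1578  0.2766] ztop [0.3088 0.3169]
0.08 0.095 6 y mean [ 0.4689 -0.1749  0.0504] ztop [0.0507 0.0531]
0.095 0.125 29 y mean [ 0.4874 -0.1753  0.0485] ztop [0.0487 0.052 ]
0.125 0.155 27 y mean [ 0.517  -0.1758  0.0476] ztop [0.0476 0.0497]
```

View pics/c1.png

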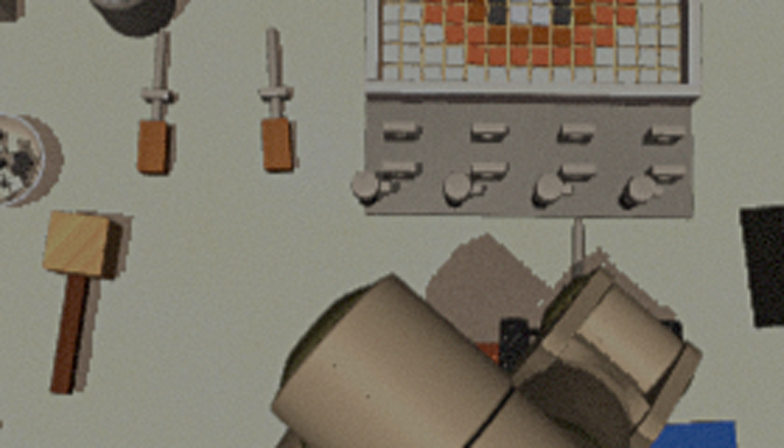

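The rod is held straight in front of station 1. Its tip is at crop pixel (578,225), in line with the lugs at (577,170). I'll raise it 3.5 mm and slide it in.

Call:
send_rows --pt "0 0.0005 -0.0037" --pt "0 0 0" --pt "-0.008 0 0" --pt "-0.008 0 0" --pt "-0.008 0 0" --pt "-0.008 0 0" --pt "-0.008 0 0" --pt "-0.008 0 0" --pt "-0.008 0 0" --pt "0 0 0" --turn '[0,0,0,0,0,0,0,0,0,0]'

```text
clock: 5.2
ee_pos: [0.4347, -0.1752, 0.0498]
orientation: [0.004, 1.0, -0.0, 0.0]
force: [0.0, -0.4, -1.4]
width: 0.0322
gripper_force: 30.0
```

Call:
send_rows --pt "-0.006 0 0" --pt "-0.006 0 0" --pt "-0.006 0 0" --pt "-0.006 0 0" --pt "0 0 0" --turn '[0,0,0,0,0]'

```text
clock: 5.62
ee_pos: [0.4583, -0.1754, 0.0499]
orientation: [0.004, 1.0, -0.0, 0.0]
force: [0.2, 0.0, -1.7]
width: 0.032
gripper_force: 30.0
```

Call:
send_rows --pt "-0.006 0 0" --pt "-0.006 0 0" --pt "-0.006 0 0" --pt "-0.006 0 0" --pt "-0.006 0 0" --pt "0 0 0" --turn '[0,0,0,0,0,0]'

```text
clock: 6.12
ee_pos: [0.4884, -0.1756, 0.0499]
orientation: [0.004, 1.0, -0.0, 0.0]
force: [-0.5, -1.0, -1.8]
width: 0.0319
gripper_force: 30.0
```

Call:
send_rows --pt "-0.004 0 0" --pt "-0.004 0 0" --pt "-0.004 0 0" --pt "0 0 0" --turn '[0,0,0,0]'

```text
clock: 6.45
ee_pos: [0.4992, -0.1755, 0.0497]
orientation: [0.004, 1.0, 0.0, -0.001]
force: [-1.7, -0.5, -1.6]
width: 0.0319
gripper_force: 30.0
```

Call:
send_rows --pt "-0.002 0 0" --pt "-0.002 0 0" --pt "0 0 0" --pt "0 0 0" --turn '[0,0,0,0]'

```text
clock: 6.78
ee_pos: [0.5023, -0.1756, 0.0496]
orientation: [0.004, 1.0, 0.0, -0.001]
force: [-4.3, -1.6, -1.1]
width: 0.0322
gripper_force: 3.0
```

```bash
python3 chk.py -.175 c2 | tail -4; python3 - <<'E'
from h import *
print(readout.observe()['force'])
E
```

```text
lug [418.3 160.2] 39 [ 0.5838 -0.2739  0.0653] mean [ 0.5834 -0.2745  0.0651]
0.06 0.08 3 y mean [ 0.5667 -0.1545  0.3063] ztop [0.3067 0.3079]
0.095 0.125 31 y mean [ 0.6241 -0.1709  0.0541] ztop [0.052 0.068]
0.125 0.155 52 y mean [ 0.6352 -0.1745  0.0598] ztop [0.0636 0.0684]
[-5.08678438 -1.97191133 -1.96078599]
```

Call:
send_rows --pt "0 0 0" --pt "0 0 0" --pt "0 0 0" --pt "0 0 0" --pt "0 0 0" --pt "-0.002 0 0" --pt "-0.002 0 0" --pt "0 0 0" --turn '[0,0,0,0,0,0,0,0]'

```text
clock: 7.5
ee_pos: [0.5027, -0.1753, 0.049]
orientation: [0.004, 1.0, 0.001, -0.006]
force: [-23.1, -5.6, 5.7]
width: 0.0317
gripper_force: 30.0
```

```bash
cat > home.py <<'E'
from h import *
import sys
# rod tip beyond the second lug, and grip rear end, of station at y
c=imaging.get_calibration('top'); p,d=imaging.snapshot('top'); P=cloud(c,d); Z=P[:,:,2]
for ys in map(float,sys.argv[1:]):
    m=(abs(P[:,:,1]-ys)<.004)&(P[:,:,0]>.638)&(P[:,:,0]<.668)&(Z>.025)&(Z<.06)
    g=(abs(P[:,:,1]-ys)<.012)&(P[:,:,0]>.44)&(P[:,:,0]<.57)&(Z>.025)&(Z<.072)
    print(ys,'tip',m.sum(),P[m][:,0].max() if m.any() else None,'grip',g.sum(),(P[g][:,0].min(),P[g][:,0].max(),np.median(P[g][:,1]),np.median(Z[g])) if g.any() else None)
E
python3 home.py -.175
```

```text
-0.175 tip 9 0.6553165650177017 grip 0 None
```

Call:
send_rows --pt "0.003 0 0" --pt "0 0 0" --pt "0 0 0" --turn '[0,0,0]'

```text
clock: 7.8
ee_pos: [0.5026, -0.1755, 0.0495]
orientation: [0.004, 1.0, 0.0, -0.002]
force: [-8.9, -1.9, -0.0]
width: 0.032
gripper_force: 30.0
```

Call:
send_rows --pt "0 0 0" --pt "0 0 0" --pt "0 0 0" --pt "0 0 0" --pt "0 0 -0.02" --pt "0 0 -0.03" --pt "0 0 -0.03" --pt "0 0 -0.03" --pt "0 0 -0.03" --pt "0 0 -0.03" --turn '[0,0,0,0,0,0,0,0,0,0]' --fingers 0.055

```text
clock: 8.63
ee_pos: [0.5042, -0.1754, 0.2216]
orientation: [0.004, 1.0, -0.0, 0.0]
force: [-0.5, -0.7, -0.9]
width: 0.0548
gripper_force: 0.0
```

Call:
send_rows --pt "0.03 0.03 0" --pt "0.03 0.03 0" --pt "0 0.03 0" --pt "0 0.03 0" --pt "0 0.03 0" --pt "0 0.03 0" --pt "0 0.03 0" --pt "0 0.03 0" --pt "0 0.03 0" --pt "0 0.03 0" --turn '[0,0,0,0,0,0,0,0,0,0]'

```text
clock: 9.47
ee_pos: [0.4478, 0.1255, 0.2201]
orientation: [0.004, 1.0, 0.0, 0.0]
force: [0.8, 0.3, -0.5]
width: 0.0551
gripper_force: 0.0
```

```bash
cat > rods.py <<'E'
from h import *
for n in ('top','wrist'):
    f=n=='wrist'; c=imaging.get_calibration(n); p,d=imaging.snapshot(n); P=cloud(c,d,f); Z=P[:,:,2]
    hsv=cv2.cvtColor(p,cv2.COLOR_RGB2HSV)
    for m,s,ce in blobs((hsv[:,:,0]<20)&(hsv[:,:,1]>110)&(Z>.02)&(Z<.075),80):
        v,u=np.nonzero(m); zz=np.median(Z[m]); q=onplane(c,np.c_[u,v],zz,f)[:,:2]; r=cv2.minAreaRect(q.astype(np.float32))
        (w,h),a=r[1],r[2]; a=a if w>h else a+90; a=(a+90)%180-90
        if .02<min(w,h)<.045 and .05<max(w,h)<.075: print(n,np.round(ce),'c',np.round(r[0],4),'size',np.round(r[1],3),'yaw %.1f z %.3f'%(a,zz))
E
python3 home.py -.175; python3 rods.py
```

```text
-0.175 tip 8 0.6495868235414268 grip 189 (np.float64(0.481623359905051), np.float64(0.5696308655101757), np.float64(-0.17493446928197776), np.float64(0.053860173827144475))
top [234. 152.] c [0.6143 0.3064] size [0.033 0.06 ] yaw -2.8 z 0.031
top [279. 151.] c [0.6179 0.1648] size [0.059 0.029] yaw 0.9 z 0.032
top [386. 184.] c [ 0.5099 -0.1749] size [0.031 0.057] yaw -0.6 z 0.054
```

```bash
python3 - <<'E'
from h import *
go(.622,.1645,.12,1.2)
E
```

```text
t=9.62 at [0.4478 0.1253 0.2199] turn -0.0263 rows 1 shift [-0.1749  0.0355  0.1   ] rows 5
```

Call:
send_rows --pt "0 0 0" --pt "-0.025 0.005 0.0" --pt "-0.025 0.005 0.0" --pt "-0.025 0.005 0.02" --pt "-0.025 0.005 0.02" --pt "-0.025 0.005 0.02" --pt "-0.025 0.005 0.02" --pt "-0.025 0.0055 0.02" --pt "0 0 0" --pt "0 0 0" --turn '[-0.026,0,0,0,0,0,0,0,0,0]'

```text
clock: 10.45
ee_pos: [0.6225, 0.1611, 0.1183]
orientation: [-0.008, 1.0, -0.0, -0.001]
force: [0.0, 0.0, -0.2]
width: 0.0552
gripper_force: 0.0
```

```bash
python3 rods.py; python3 - <<'E'
from h import *
go(.622,.1645,.02,1.2)
E
```

```text
top [232. 152.] c [0.6141 0.3121] size [0.059 0.022] yaw 1.7 z 0.031
top [386. 184.] c [ 0.5098 -0.1733] size [0.028 0.057] yaw -0.6 z 0.054
wrist [326. 197.] c [0.6175 0.1641] size [0.061 0.031] yaw 4.1 z 0.032
wrist [490. 196.] c [0.614  0.3027] size [0.038 0.06 ] yaw -1.9 z 0.032
t=10.55 at [0.6221 0.1615 0.1208] turn -0.0045 rows 1 shift [1.000e-04 3.000e-03 1.008e-01] rows 3
```

Call:
send_rows --pt "0 0.003 0" --pt "0 0 0.02" --pt "0 0 0.02" --pt "0 0 0.02" --pt "0 0 0.02" --pt "0 0 0.0205" --pt "0 0 0" --pt "0 0 0" --turn '[-0.033,0,0,0,0,0,0,0]'

```text
clock: 11.22
ee_pos: [0.622, 0.165, 0.0205]
orientation: [-0.025, 1.0, -0.0, 0.0]
force: [0.3, 0.1, 1.6]
width: 0.0552
gripper_force: 0.0
```

Call:
send_rows --pt "0 0 0" --pt "0 0 0" --pt "0 0 0" --pt "0 0 0" --pt "0 0 0" --pt "0 0 0" --pt "0 0 0" --turn '[0,0,0,0,0,0,0]' --fingers 0.0

```text
clock: 11.8
ee_pos: [0.6226, 0.1654, 0.0206]
orientation: [-0.025, 1.0, 0.0, 0.001]
force: [-1.6, -1.1, 6.4]
width: 0.0317
gripper_force: 29.9
```

Call:
send_rows --pt "0 0 -0.025" --pt "0 0 -0.025" --pt "0 0 -0.025" --pt "0 0 -0.025" --pt "0 0 -0.025" --pt "0 0 -0.025" --pt "0 0 0" --turn '[0,0,0,0,0.033,0.026,0]'

```text
clock: 12.38
ee_pos: [0.6237, 0.1655, 0.1745]
orientation: [0.005, 1.0, 0.0, 0.004]
force: [0.8, 0.0, -1.5]
width: 0.0316
gripper_force: 29.9
```

```bash
python3 - <<'E'
from h import *
go(.395,.0255,.1,-.5)
E
```

```text
t=12.38 at [0.6237 0.1655 0.1745] turn -0.0010 rows 1 shift [ 0.2281 -0.1421  0.0725] rows 7
```

Call:
send_rows --pt "0.03 0 0" --pt "0.03 0 0" --pt "0.03 -0.02 0" --pt "0.03 -0.02 0" --pt "0.03 -0.02 0" --pt "0.03 -0.02 0" --pt "0.03 -0.03 0" --pt "0.018 -0.03 0.02" --pt "0 0 0.02" --pt "0 0 0.02" --turn '[0,0,0,0,0,0,0,0,0,0]'

```text
clock: 13.22
ee_pos: [0.3923, 0.0267, 0.1085]
orientation: [0.006, 1.0, -0.0, 0.0]
force: [0.4, -0.3, -1.0]
width: 0.0317
gripper_force: 29.9
```

Call:
send_rows --pt "0 0 0.02" --pt "0 0 0.02" --pt "0 0 0.015" --pt "0 0 0" --pt "0 0 0" --turn '[0,0,0,0,0]'

```text
clock: 13.63
ee_pos: [0.3929, 0.028, 0.0538]
orientation: [0.004, 1.0, 0.0, -0.001]
force: [-0.2, 0.3, -0.9]
width: 0.0319
gripper_force: 29.9
```

```bash
sed -i 's/go(.385,ys,.05,-.5)/go(.402,ys,.0515,-.5)/; s/((.06,.08),.*155))/((.035,.06),(.063,.07),(.08,.105),(.105,.135))/' chk.py; python3 chk.py .0255 c3; python3 home.py -.175
```

```text
t=13.68 at [0.3934 0.0279 0.0545] turn 0.0003 rows 1 shift [-0.0086 -0.0023  0.003 ] rows 1
peg [310.  165.5] 78 [0.5593 0.061  0.0966] mean [0.5595 0.061  0.0962]
peg [342.6 165.9] 79 [ 0.5585 -0.0389  0.0955] mean [ 0.5588 -0.0379  0.0953]
peg [375.6 166.4] 81 [ 0.5586 -0.1386  0.0946] mean [ 0.5579 -0.138   0.0945]
peg [408.4 166.7] 78 [ 0.5567 -0.2374  0.096 ] mean [ 0.5572 -0.2373  0.0953]
lug [321.9 144.6] 38 [0.6307 0.0253 0.0663] mean [0.6312 0.0256 0.0661]
lug [354.2 145.4] 42 [ 0.6299 -0.0748  0.0663] mean [ 0.6294 -0.0753  0.0658]
lug [386.4 145.6] 49 [ 0.6287 -0.1751  0.0659] mean [ 0.6291 -0.1757  0.0658]
lug [418.5 146.1] 37 [ 0.6274 -0.2746  0.066 ] mean [ 0.6277 -0.2757  0.0662]
lug [322. 159.] 33 [0.5856 0.025  0.0662] mean [0.5856 0.025  0.0664]
lug [353.8 159.4] 41 [ 0.5852 -0.0744  0.0644] mean [ 0.585  -0.074   0.0648]
lug [386.1 159.8] 39 [ 0.5834 -0.1734  0.0671] mean [ 0.584  -0.1739  0.0668]
lug [418.8 160.3] 40 [ 0.5831 -0.277   0.0659] mean [ 0.5828 -0.2758  0.066 ]
lug [386.6 163.8] 19 [ 0.5716 -0.1774  0.0617] mean [ 0.5721 -0.1761  0.0623]
0.035 0.06 53 y mean [0.4331 0.0312 0.3121] ztop [0.3126 0.319 ]
0.063 0.07 3 y mean [0.4621 0.0276 0.0519] ztop [0.052  0.0524]
0.08 0.105 32 y mean [0.4854 0.0293 0.0533] ztop [0.0533 0.0573]
0.105 0.135 36 y mean [0.5123 0.0293 0.0527] ztop [0.0531 0.0558]
-0.175 tip 9 0.6493528432715254 grip 187 (np.float64(0.4815282011463619), np.float64(0.5697817825749698), np.float64(-0.17509019537946427), np.float64(0.05352836434096697))
```

Call:
send_rows --pt "0 -0.003 0.0018" --pt "0 0 0" --pt "-0.008 0 0" --pt "-0.008 0 0" --pt "-0.008 0 0" --pt "-0.008 0 0" --pt "-0.008 0 0" --pt "-0.008 0 0" --pt "0 0 0" --turn '[0,0,0,0,0,0,0,0,0]'

```text
clock: 14.48
ee_pos: [0.4433, 0.0243, 0.0526]
orientation: [0.004, 1.0, -0.0, 0.001]
force: [0.1, 0.5, -1.9]
width: 0.0316
gripper_force: 29.9
```

Call:
send_rows --pt "-0.004 0 0" --pt "-0.004 0 0" --pt "-0.004 0 0" --pt "-0.004 0 0" --pt "-0.004 0 0" --pt "-0.004 0 0" --pt "0 0 0" --turn '[0,0,0,0,0,0,0]'

```text
clock: 15.07
ee_pos: [0.4663, 0.0241, 0.0526]
orientation: [0.004, 1.0, -0.0, 0.0]
force: [0.0, -0.2, -1.2]
width: 0.0319
gripper_force: 29.9
```

Past the first lug (tip about x = 0.603).

Call:
send_rows --pt "-0.005 0 0" --pt "-0.005 0 0" --pt "-0.005 0 0" --pt "-0.005 0 0" --pt "-0.005 0 0" --pt "-0.005 0 0" --pt "0 0 0" --turn '[0,0,0,0,0,0,0]'

```text
clock: 15.65
ee_pos: [0.4966, 0.0239, 0.0526]
orientation: [0.004, 1.0, -0.0, 0.0]
force: [-0.5, -0.9, -1.4]
width: 0.0318
gripper_force: 29.9
```

Call:
send_rows --pt "-0.004 0 0" --pt "-0.004 0 0" --pt "-0.004 0 0" --pt "-0.004 0 0" --pt "-0.003 0 0" --pt "0 0 0" --turn '[0,0,0,0,0,0]'

```text
clock: 16.15
ee_pos: [0.5152, 0.0238, 0.0526]
orientation: [0.004, 1.0, -0.0, 0.0]
force: [-0.2, -1.1, -1.3]
width: 0.0315
gripper_force: 29.9
```

Call:
send_rows --pt "-0.002 0 0" --pt "-0.002 0 0" --pt "0 0 0" --turn '[0,0,0]'

```text
clock: 16.4
ee_pos: [0.5181, 0.0239, 0.0524]
orientation: [0.004, 1.0, 0.0, -0.001]
force: [-2.1, 0.1, -1.8]
width: 0.0317
gripper_force: 29.9
```

Call:
send_rows --pt "-0.002 0 0" --pt "-0.002 0 0" --pt "0 0 0" --pt "0 0 0" --turn '[0,0,0,0]'

```text
clock: 16.73
ee_pos: [0.5187, 0.0246, 0.0519]
orientation: [0.004, 1.0, 0.001, -0.005]
force: [-15.4, 2.1, 4.8]
width: 0.0321
gripper_force: 30.0
```

```bash
python3 home.py .0255 -.175
```

```text
0.0255 tip 13 0.6556065427019251 grip 0 None
-0.175 tip 8 0.6509286145454813 grip 184 (np.float64(0.4815924552238), np.float64(0.5695217395617131), np.float64(-0.17515864976703494), np.float64(0.05390206463265046))
```

Call:
send_rows --pt "0.001 0 0" --pt "0 0 0" --pt "0 0 0" --pt "0 0 0" --pt "0.0 0 -0.02" --pt "0 0 -0.03" --pt "0 0 -0.03" --pt "0 0 -0.03" --pt "0 0 -0.03" --pt "0 0 0" --turn '[0,0,0,0,0,0,0,0,0,0]' --fingers 0.055

```text
clock: 17.62
ee_pos: [0.5237, 0.0234, 0.1981]
orientation: [0.004, 1.0, -0.001, 0.005]
force: [0.6, -0.5, -0.5]
width: 0.0548
gripper_force: 0.0
```

```bash
python3 - <<'E'
from h import *
go(.601,.307,.12,-2.8)
E
```

```text
t=17.62 at [0.5237 0.0234 0.1981] turn 0.0402 rows 1 shift [-0.0625  0.2871  0.0784] rows 8
```

Call:
send_rows --pt "0 0 0" --pt "0 0.032 0" --pt "0 0.032 0" --pt "0 0.032 0" --pt "-0.01 0.032 0" --pt "-0.01 0.032 0.01" --pt "-0.01 0.032 0.015" --pt "-0.01 0.032 0.015" --pt "-0.01 0.032 0.015" --pt "-0.012 0.031 0.023" --turn '[0.04,0,0,0,0,0,0,0,0,0]'

```text
clock: 18.45
ee_pos: [0.5982, 0.3095, 0.1145]
orientation: [0.024, 1.0, 0.0, 0.001]
force: [1.3, -0.8, 1.2]
width: 0.0552
gripper_force: 0.0
```

Call:
send_rows --pt "0 0 0" --pt "0 0 0" --turn '[0,0]'

```text
clock: 18.62
ee_pos: [0.5969, 0.3084, 0.1119]
orientation: [0.023, 1.0, -0.001, -0.002]
force: [-0.3, -0.3, 1.3]
width: 0.0549
gripper_force: 0.0
```

```bash
python3 rods.py; python3 home.py .0255 -.175; python3 - <<'E'
from h import *
go(.601,.307,.02,-2.8)
E
```

```text
top [322. 183.] c [0.5121 0.0263] size [0.057 0.028] yaw 0.3 z 0.054
top [386. 184.] c [ 0.5098 -0.1749] size [0.031 0.057] yaw -0.6 z 0.054
wrist [322. 225.] c [0.6134 0.3071] size [0.031 0.062] yaw -2.2 z 0.032
0.0255 tip 9 0.6520213294352373 grip 186 (np.float64(0.48346588535432933), np.float64(0.5698713693228663), np.float64(0.02503080195902181), np.float64(0.05318275485998514))
-0.175 tip 7 0.6494287687239938 grip 181 (np.float64(0.4814302143330579), np.float64(0.5686326980221582), np.float64(-0.1748665081203372), np.float64(0.05359483420823663))
t=18.77 at [0.5977 0.3066 0.1155] turn -0.0008 rows 1 shift [-0.0031  0.0006  0.0955] rows 3
```

Call:
send_rows --pt "-0.002 0.0005 0.019" --pt "0 0 0.019" --pt "0 0 0.019" --pt "0 0 0.019" --pt "0 0 0.0195" --pt "0 0 0" --pt "0 0 0" --turn '[0,0,0,0,0,0,0]'

```text
clock: 19.35
ee_pos: [0.5997, 0.3069, 0.0199]
orientation: [0.025, 1.0, 0.0, 0.0]
force: [-0.4, -0.0, 0.3]
width: 0.055
gripper_force: 0.0
```

Call:
send_rows --pt "0 0 0" --pt "0 0 0" --pt "0 0 0" --pt "0 0 0" --pt "0 0 0" --pt "0 0 0" --pt "0 0 0" --turn '[0,0,0,0,0,0,0]' --fingers 0.0

```text
clock: 19.93
ee_pos: [0.5999, 0.3079, 0.0202]
orientation: [0.024, 1.0, 0.0, 0.001]
force: [-0.9, -0.1, 6.3]
width: 0.0316
gripper_force: 29.9
```

Call:
send_rows --pt "0 0 -0.025" --pt "0 0 -0.025" --pt "0 0 -0.025" --pt "0 0 -0.025" --pt "0 0 -0.025" --pt "0 0 -0.025" --pt "0 0 0" --turn '[0,0,0,0,-0.04,0,0]'

```text
clock: 20.52
ee_pos: [0.6008, 0.3083, 0.1744]
orientation: [0.004, 1.0, 0.001, 0.004]
force: [0.6, 0.7, -0.5]
width: 0.0318
gripper_force: 29.9
```

```bash
python3 - <<'E'
from h import *
go(.380,-.0745,.0545,-.5)
E
```

```text
t=20.52 at [0.6008 0.3083 0.1744] turn 0.0001 rows 1 shift [ 0.2185 -0.385   0.1171] rows 11
```

Call:
send_rows --pt "0.03 -0.01 0" --pt "0.03 -0.02 0" --pt "0.03 -0.03 0" --pt "0.03 -0.03 0" --pt "0.02 -0.03 0" --pt "0.02 -0.03 0" --pt "0.02 -0.03 0" --pt "0.02 -0.03 0" --pt "0.0185 -0.03 0" --pt "0 -0.03 0" --turn '[0,0,0,0,0,0,0,0,0,0]'

```text
clock: 21.35
ee_pos: [0.3757, 0.0405, 0.168]
orientation: [0.004, 1.0, 0.0, -0.002]
force: [0.2, -0.1, -1.5]
width: 0.0316
gripper_force: 29.9
```

Call:
send_rows --pt "0 -0.03 0" --pt "0 -0.03 0" --pt "0 -0.03 0" --pt "0 -0.025 0.02" --pt "0 0 0.02" --pt "0 0 0.02" --pt "0 0 0.02" --pt "0 0 0.02" --pt "0 0 0.017" --pt "0 0 0" --turn '[0,0,0,0,0,0,0,0,0,0]'

```text
clock: 22.18
ee_pos: [0.377, -0.0734, 0.0495]
orientation: [0.005, 1.0, 0.001, -0.003]
force: [0.3, 0.2, -1.8]
width: 0.0319
gripper_force: 29.9
```

Call:
send_rows --pt "0 0 0" --pt "0 0 0" --turn '[0,0]'

```text
clock: 22.35
ee_pos: [0.3787, -0.0742, 0.0525]
orientation: [0.004, 1.0, -0.0, 0.0]
force: [-0.3, -0.2, -1.4]
width: 0.032
gripper_force: 29.9
```

```bash
sed -i 's/go(.402,ys,.0515,-.5)/go(.385,ys,.0525,-.5)/; s/((.035,.06),.*135))/((.06,.067),(.08,.087),(.095,.120),(.120,.15))/' chk.py; python3 chk.py -.0745 c4 | grep -v peg
```

```text
t=22.40 at [ 0.3789 -0.0743  0.0527] turn 0.0001 rows 1 shift [-0.0061 -0.0002  0.0002] rows 1
lug [321.8 144.6] 40 [0.6309 0.0253 0.0656] mean [0.6313 0.0259 0.0658]
lug [354.4 145.3] 40 [ 0.6301 -0.0762  0.065 ] mean [ 0.6298 -0.0759  0.0652]
lug [386.5 145.5] 47 [ 0.63   -0.1769  0.0653] mean [ 0.6295 -0.1761  0.0654]
lug [418.4 146.1] 36 [ 0.6283 -0.2749  0.0654] mean [ 0.628  -0.2755  0.0654]
lug [322.3 159. ] 31 [0.5858 0.025  0.0657] mean [0.5857 0.0241 0.0658]
lug [354.  159.4] 41 [ 0.5859 -0.0744  0.0655] mean [ 0.5849 -0.0745  0.0657]
lug [386.1 159.8] 39 [ 0.5833 -0.1733  0.0652] mean [ 0.5842 -0.1743  0.0656]
lug [418.4 160.3] 40 [ 0.5836 -0.2758  0.0659] mean [ 0.5829 -0.2746  0.0661]
lug [322.2 163.4] 22 [0.5721 0.0219 0.0616] mean [0.5725 0.0243 0.062 ]
0.06 0.067 4 y mean [ 0.4406 -0.0524  0.3069] ztop [0.3058 0.3093]
0.08 0.087 6 y mean [ 0.4619 -0.0794  0.0634] ztop [0.065  0.0662]
0.095 0.12 32 y mean [ 0.486  -0.0736  0.0522] ztop [0.0524 0.0551]
0.12 0.15 39 y mean [ 0.514  -0.0736  0.0518] ztop [0.0524 0.055 ]
```

Call:
send_rows --pt "0 -0.0009 0.0005" --pt "0 0 0" --pt "-0.008 0 0" --pt "-0.008 0 0" --pt "-0.008 0 0" --pt "-0.008 0 0" --pt "-0.008 0 0" --pt "-0.008 0 0" --pt "-0.008 0 0" --pt "0 0 0" --turn '[0,0,0,0,0,0,0,0,0,0]'

```text
clock: 23.23
ee_pos: [0.4363, -0.0759, 0.0515]
orientation: [0.004, 1.0, -0.0, 0.001]
force: [-0.5, 0.3, -1.1]
width: 0.032
gripper_force: 29.9
```

Call:
send_rows --pt "-0.005 0 0" --pt "-0.005 0 0" --pt "-0.005 0 0" --pt "-0.005 0 0" --pt "0 0 0" --turn '[0,0,0,0,0]'

```text
clock: 23.65
ee_pos: [0.4556, -0.076, 0.0516]
orientation: [0.004, 1.0, -0.0, 0.0]
force: [-0.9, 0.3, -1.3]
width: 0.0317
gripper_force: 29.9
```

Call:
send_rows --pt "-0.005 0 0" --pt "-0.005 0 0" --pt "-0.005 0 0" --pt "-0.005 0 0" --pt "-0.005 0 0" --pt "-0.005 0 0" --pt "0 0 0" --turn '[0,0,0,0,0,0,0]'

```text
clock: 24.23
ee_pos: [0.4857, -0.0762, 0.0516]
orientation: [0.004, 1.0, -0.0, 0.0]
force: [0.8, -0.6, -2.1]
width: 0.0318
gripper_force: 29.9
```

Call:
send_rows --pt "-0.003 0 0" --pt "-0.003 0 0" --pt "-0.003 0 0" --pt "-0.003 0 0" --pt "0 0 0" --pt "0 0 0" --turn '[0,0,0,0,0,0]'

```text
clock: 24.73
ee_pos: [0.4967, -0.0761, 0.0515]
orientation: [0.004, 1.0, -0.0, -0.0]
force: [-0.3, 1.0, -1.3]
width: 0.0317
gripper_force: 29.9
```

Call:
send_rows --pt "-0.003 0 0" --pt "-0.003 0 0" --pt "-0.002 0 0" --pt "0 0 0" --pt "0 0 0" --turn '[0,0,0,0,0]'

```text
clock: 25.15
ee_pos: [0.4987, -0.0747, 0.0502]
orientation: [0.004, 1.0, 0.002, -0.008]
force: [-23.3, 0.0, 5.5]
width: 0.0317
gripper_force: 30.0
```

```bash
python3 home.py .0255 -.0748 -.175
```

```text
0.0255 tip 10 0.6524733751778207 grip 146 (np.float64(0.48377044911824496), np.float64(0.5688815043811342), np.float64(0.027913309732191707), np.float64(0.052284325824086264))
-0.0748 tip 11 0.6536445003948906 grip 0 None
-0.175 tip 8 0.6497060947112496 grip 26 (np.float64(0.48196006542109904), np.float64(0.5688252330162292), np.float64(-0.1843217295268662), np.float64(0.05570103127888282))
```

Call:
send_rows --pt "0.002 0 0" --pt "0 0 0" --pt "0 0 0" --pt "0 0 0" --pt "0.0 0 -0.02" --pt "0 0 -0.03" --pt "0 0 -0.03" --pt "0 0 -0.03" --pt "0 0 -0.03" --pt "0 0 -0.01" --turn '[0,0,0,0,0,0,0,0,0,0]' --fingers 0.055

```text
clock: 26.03
ee_pos: [0.504, -0.0766, 0.2059]
orientation: [0.004, 1.0, -0.001, 0.003]
force: [0.8, 0.2, 0.2]
width: 0.0548
gripper_force: 0.0
```

Call:
send_rows --pt "0.03 0.03 0" --pt "0.03 0.03 0" --pt "0.03 0.03 0" --pt "0 0.03 0" --pt "0 0.03 0" --pt "0 0.03 0" --pt "0 0.03 0" --pt "0 0.03 0" --pt "0 0.03 0" --pt "0 0.03 0" --turn '[0,0,0,0,0,0,0,0,0,0]' --fingers 0.088

```text
clock: 26.87
ee_pos: [0.4169, 0.2246, 0.2018]
orientation: [0.004, 1.0, 0.0, 0.0]
force: [0.3, -0.3, 0.3]
width: 0.0881
gripper_force: 0.0
```

```bash
cat > mal.py <<'E'
from h import *
for n in ('top','wrist'):
    f=n=='wrist'; c=imaging.get_calibration(n); p,d=imaging.snapshot(n); P=cloud(c,d,f); Z=P[:,:,2]
    if f: cv2.imwrite('pics/wm.png',p[:,:,::-1])
    hsv=cv2.cvtColor(p,cv2.COLOR_RGB2HSV); W=(hsv[:,:,0]<25)&(hsv[:,:,1]>70)&(P[:,:,0]<.53)&(P[:,:,1]>.2)&(P[:,:,1]<.55)
    for nm,lo,hi in(('head',.058,.075),('handle',.035,.052)):
        for m,s,ce in blobs(W&(Z>lo)&(Z<hi),40):
            v,u=np.nonzero(m); zz=.066 if nm=='head' else .044
            r=cv2.minAreaRect(onplane(c,np.c_[u,v],zz,f)[:,:2].astype(np.float32))
            (w,h),a=r[1],r[2]; a=a if w>h else a+90; a=(a+90)%180-90
            print(n,nm,np.round(ce),s[4],np.round(r[0],4),np.round(r[1],3),'yaw %.1f raw %.1f'%(a,r[2]),'z',np.median(Z[m]))
E
python3 mal.py; python3 home.py .0255 -.0748 -.175; python3 -c "
from h import *
go(.45,.39,.2,-5)"
```

```text
top head [207. 181.] 190 [0.5135 0.3774] [0.028 0.068] yaw -89.7 raw 0.3 z 0.06573214230453572
wrist head [467. 248.] 1650 [0.4914 0.377 ] [0.069 0.059] yaw 80.2 raw 80.2 z 0.06591898490173706
wrist handle [471. 171.] 2746 [0.4071 0.3764] [0.146 0.072] yaw 4.3 raw 4.3 z 0.04365731366656772
0.0255 tip 9 0.652132257712023 grip 185 (np.float64(0.4835440875247964), np.float64(0.5688651673848413), np.float64(0.02503974938215612), np.float64(0.05352894914130024))
-0.0748 tip 14 0.6527104665598205 grip 177 (np.float64(0.4826308502244482), np.float64(0.5695026697886699), np.float64(-0.0751245650981224), np.float64(0.05343795281987562))
-0.175 tip 8 0.6500649306670883 grip 189 (np.float64(0.4816215449457649), np.float64(0.5690510406791458), np.float64(-0.17501065777639044), np.float64(0.05364394775584036))
t=27.02 at [0.4168 0.2244 0.2016] turn 0.0817 rows 1 shift [-0.0186  0.1679  0.0016] rows 5
```

```bash
python3 - <<'E'
from h import *
np.set_printoptions(precision=4,suppress=True)
c=imaging.get_calibration('top'); z=np.load('pics/top0.npz'); p,d=z['p'],z['d']; P=cloud(c,d); Z=P[:,:,2]
hsv=cv2.cvtColor(p,cv2.COLOR_RGB2HSV)
box=(P[:,:,0]>.3)&(P[:,:,0]<.56)&(P[:,:,1]>.3)&(P[:,:,1]<.45)
m=box&(Z>.058); X=P[m][:,:2].astype(np.float32); print('head',m.sum(),cv2.minAreaRect(X),X.mean(0))
m=box&(Z>.035)&(Z<.05); X=P[m][:,:2].astype(np.float32); print('handle',m.sum(),cv2.minAreaRect(X),X.mean(0))
print(cv2.fitLine(X,cv2.DIST_HUBER,0,.01,.01).ravel())
cv2.imwrite('pics/mal_crop.png',np.hstack([cv2.resize(p[160:250,150:290],None,fx=3.5,fy=3.5,interpolation=cv2.INTER_CUBIC),cv2.resize(p[160:230,430:500],None,fx=4.5,fy=4.5,interpolation=cv2.INTER_CUBIC)])[:,:,::-1])
E
```

```text
head 460 ((0.49884241819381714, 0.38064712285995483), (0.06826021522283554, 0.06572160124778748), 83.48878479003906) [0.4985 0.3802]
handle 354 ((0.45274221897125244, 0.3821415603160858), (0.23238162696361542, 0.0927794799208641), 9.8497314453125) [0.4077 0.3898]
[ 0.99   -0.1412  0.4077  0.3898]
```

View pics/mal_crop.png

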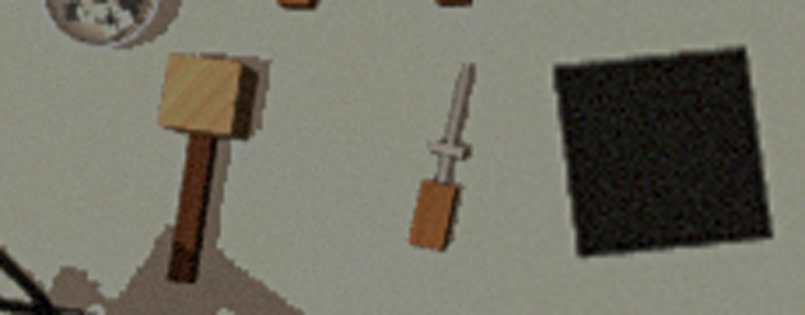

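The mallet's pale head is at crop (203,95), which is about (0.499, 0.381), with its handle towards the robot and a yaw of about −6.5°. The mat is the black square at crop (663,150), centre about (0.487, −0.446), size 137 mm. The blue one is the decoy. I'll grip the head across its sides, so the press is directly under the gripper.

```bash
python3 -c "
from h import *
go(.487,.382,.2,-6.5)"
```

```text
t=27.02 at [0.4168 0.2244 0.2016] turn 0.1079 rows 1 shift [-0.0519  0.1646  0.0016] rows 5
```

Call:
send_rows --pt "0 0 0" --pt "-0.0086 0.0274 0" --pt "-0.0086 0.0274 0" --pt "-0.0086 0.0274 0" --pt "-0.0086 0.0274 0" --pt "-0.0086 0.0274 0" --pt "-0.0086 0.0274 0" --pt "0 0 0.025" --pt "0 0 0.025" --pt "0 0 0" --turn '[0.108,0,0,0,0,0,0,0,0,0]'

```text
clock: 27.85
ee_pos: [0.4862, 0.3785, 0.147]
orientation: [0.059, 0.998, -0.002, -0.004]
force: [-0.7, 0.5, -0.4]
width: 0.0883
gripper_force: 0.0
```

Call:
send_rows --pt "0 0 0" --pt "0 0 0" --turn '[0,0]'

```text
clock: 28.02
ee_pos: [0.4881, 0.3797, 0.1531]
orientation: [0.059, 0.998, 0.0, 0.001]
force: [-0.0, -0.7, 0.3]
width: 0.0882
gripper_force: 0.0
```

```bash
python3 mal.py; python3 -c "
from h import *
go(.487,.382,.032,-6.5)"
```

```text
wrist head [323. 213.] 6669 [0.4975 0.38  ] [0.066 0.066] yaw 83.3 raw 83.3 z 0.0659970017895661
wrist handle [323.  91.] 4733 [0.4008 0.3924] [0.063 0.135] yaw -7.5 raw 82.5 z 0.043895337165739345
t=28.12 at [0.488  0.38   0.1534] turn -0.0040 rows 1 shift [0.0016 0.0017 0.1214] rows 4
```

View pics/wm.png

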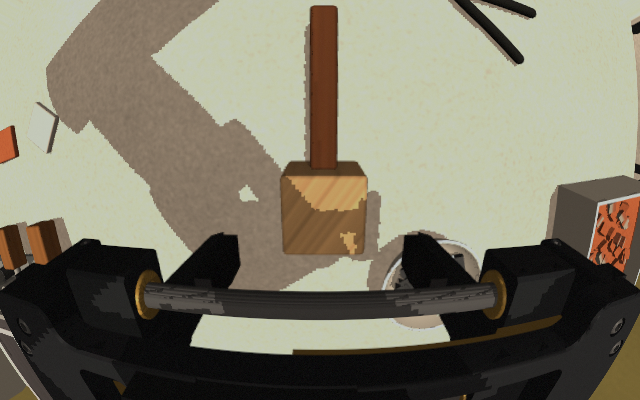

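The wrist view shows the head at (324,213), centred between the fingertips at (225,250) and (415,250). The dish is clear of them, beyond at (430,280).

Call:
send_rows --pt "0.001 0.001 0.02" --pt "0 0 0.02" --pt "0 0 0.02" --pt "0 0 0.02" --pt "0 0 0.02" --pt "0 0 0.021" --pt "0 0 0" --pt "0 0 0" --turn '[0,0,0,0,0,0,0,0]'

```text
clock: 28.78
ee_pos: [0.4867, 0.3813, 0.0312]
orientation: [0.058, 0.998, 0.0, 0.0]
force: [0.5, -0.4, 0.7]
width: 0.0881
gripper_force: 0.0
```

Call:
send_rows --pt "0 0 0" --pt "0 0 0" --pt "0 0 0" --pt "0 0 0" --pt "0 0 0" --pt "0 0 0" --pt "0 0 0" --turn '[0,0,0,0,0,0,0]' --fingers 0.0

```text
clock: 29.37
ee_pos: [0.4869, 0.3817, 0.0319]
orientation: [0.058, 0.998, 0.001, 0.001]
force: [-1.0, 0.3, 6.1]
width: 0.0657
gripper_force: 30.0
```

Call:
send_rows --pt "0 0 -0.025" --pt "0 0 -0.025" --pt "0 0 -0.025" --pt "0 0 -0.025" --pt "0 0 -0.025" --pt "0 0 -0.025" --pt "0 0 0" --pt "0 0 0" --turn '[0,0,0,-0.1,0,0,0,0]'

```text
clock: 30.03
ee_pos: [0.4864, 0.3813, 0.1808]
orientation: [0.008, 1.0, 0.0, 0.001]
force: [0.3, 0.9, -4.1]
width: 0.0658
gripper_force: 30.0
```

```bash
python3 -c "
from h import *
go(.5475,.061,.16,-.5)
c=imaging.get_calibration('wrist'); p,d=imaging.snapshot('wrist'); cv2.imwrite('pics/wm2.png',p[:,:,::-1])
P=cloud(c,d,True); hsv=cv2.cvtColor(p,cv2.COLOR_RGB2HSV); e=readout.observe()['ee_pos']
m=(hsv[:,:,0]<25)&(hsv[:,:,1]>70)&(abs(P[:,:,1]-e[1])<.06)&(P[:,:,0]<e[0]+.04)&(P[:,:,2]>.1)
Q=P[m]
for a in(-.19,-.15,-.11,-.07,-.03,-.02,-.01,0): 
  k=(abs(Q[:,0]-e[0]-a)<.006); print(a,k.sum(),np.median(Q[k],axis=0) if k.any() else '')
"
```

```text
t=30.03 at [0.4864 0.3813 0.1808] turn -0.0081 rows 1 shift [-0.0639 -0.3198  0.0207] rows 9
-0.19 0 
-0.15 0 
-0.11 1479 [0.37598677 0.38201852 0.1928467 ]
-0.07 1634 [0.41593155 0.3813424  0.19283852]
-0.03 2337 [0.45792568 0.3802065  0.19351734]
-0.02 12060 [0.46574466 0.3841451  0.21250915]
-0.01 4870 [0.47511324 0.38372837 0.21495647]
0 592 [0.48070383 0.38736299 0.21484986]
```

Call:
send_rows --pt "0 -0.03 0" --pt "0 -0.03 0" --pt "0 -0.03 0" --pt "0 -0.03 0" --pt "-0.01 -0.03 0" --pt "-0.01 -0.03 0" --pt "-0.01 -0.03 0" --pt "-0.01 -0.03 0" --pt "-0.01 -0.03 0" --pt "-0.012 -0.03 0" --turn '[-0.008,0,0,0,0,0,0,0,0,0]'

```text
clock: 30.92
ee_pos: [0.5447, 0.0793, 0.1784]
orientation: [0.004, 1.0, 0.0, -0.002]
force: [0.7, -0.4, -3.4]
width: 0.0659
gripper_force: 30.0
```

Call:
send_rows --pt "0 -0.02 0" --pt "0 0 0.018" --pt "0 0 0" --pt "0 0 0" --turn '[0,0,0,0]'

```text
clock: 31.25
ee_pos: [0.5443, 0.0609, 0.1606]
orientation: [0.005, 1.0, 0.0, -0.002]
force: [-0.6, 0.3, -2.6]
width: 0.0657
gripper_force: 30.0
```

Call:
send_rows --pt "-0.004 0 0.01" --pt "0 0 0.01" --pt "0 0 0.007" --pt "0 0 0.004" --pt "0 0 0.004" --pt "0 0 0.004" --pt "0 0 0" --turn '[0,0,0,0,0,0,0]'

```text
clock: 31.83
ee_pos: [0.5491, 0.061, 0.1234]
orientation: [0.004, 1.0, 0.0, -0.0]
force: [0.6, -0.1, -2.9]
width: 0.0657
gripper_force: 30.0
```

Call:
send_rows --pt "0 0 0.004" --pt "0 0 0.004" --pt "0 0 0.003" --pt "0 0 0.003" --pt "0 0 0" --pt "0 0 0" --turn '[0,0,0,0,0,0]'

```text
clock: 32.33
ee_pos: [0.5495, 0.0609, 0.1098]
orientation: [0.004, 1.0, 0.0, 0.0]
force: [-0.7, 1.4, 1.5]
width: 0.0657
gripper_force: 30.0
```

Call:
send_rows --pt "0 0 0.003" --pt "0 0 0.003" --pt "0 0 0.003" --pt "0 0 0" --pt "0 0 0" --turn '[0,0,0,0,0]'

```text
clock: 32.75
ee_pos: [0.5505, 0.0609, 0.1046]
orientation: [0.004, 1.0, -0.0, 0.003]
force: [-11.2, 1.4, 33.9]
width: 0.0659
gripper_force: 30.0
```

```bash
cat > held.py <<'E'
from h import *
c=imaging.get_calibration('wrist'); p,d=imaging.snapshot('wrist'); cv2.imwrite('pics/wh.png',p[:,:,::-1])
P=cloud(c,d,True); hsv=cv2.cvtColor(p,cv2.COLOR_RGB2HSV); e=readout.observe()['ee_pos']; print(e)
m=(hsv[:,:,0]<25)&(hsv[:,:,1]>70)&(abs(P[:,:,1]-e[1])<.06)&(P[:,:,0]<e[0]+.04)&(P[:,:,2]>e[2]-.03); Q=P[m]
for a in(-.11,-.07,-.03,-.02,-.01,0):
  k=(abs(Q[:,0]-e[0]-a)<.006); print(a,k.sum(),np.round(np.median(Q[k],axis=0)-e,4) if k.any() else '')
E
python3 held.py
```

```text
[0.55053913 0.06086469 0.10465248]
-0.11 1577 [-0.1098 -0.0003  0.0136]
-0.07 1646 [-0.0699 -0.0006  0.0134]
-0.03 2439 [-0.0282 -0.001   0.014 ]
-0.02 12333 [-0.0212  0.0027  0.0329]
-0.01 3914 [-0.0109 -0.0001  0.0352]
0 111 [-0.0057  0.0162  0.0348]
```

The peg bottomed out at 74 mm with 34 N. Next peg.

Call:
send_rows --pt "0 0 -0.015" --pt "0 0 -0.02" --pt "0 0 -0.02" --pt "0 0 0" --pt "0 -0.025 0" --pt "0 -0.025 0" --pt "0 -0.025 0" --pt "0 -0.0245 0" --pt "0 0 0" --pt "0 0 0" --turn '[0,0,0,0,0,0,0,0,0,0]'

```text
clock: 33.63
ee_pos: [0.5482, -0.0397, 0.1542]
orientation: [0.006, 1.0, 0.0, -0.001]
force: [0.8, 0.1, -2.9]
width: 0.0659
gripper_force: 30.0
```

```bash
cat > pegs.py <<'E'
from h import *
c=imaging.get_calibration('top'); p,d=imaging.snapshot('top'); cv2.imwrite('pics/pg.png',p[:,:,::-1]); P=cloud(c,d); Z=P[:,:,2]
go(.548,-.0385,.16,-.5)
for y in(.061,-.0385,-.138,-.237):
    m=(np.hypot(P[:,:,0]-.5582,P[:,:,1]-y)<.01); print(y,np.round(np.percentile(Z[m],[10,50,90]),4) if m.any() else None)
for i,y in enumerate((.025,-.075,-.175)):
    m=(abs(P[:,:,1]-y)<.012)&(P[:,:,0]>.563)&(P[:,:,0]<.581)&(Z>.056)&(Z<.066); print('collar',y,m.sum(),np.round(P[m].mean(0),4) if m.any() else '')
E
python3 pegs.py
```

```text
t=33.68 at [ 0.5482 -0.0388  0.1544] turn -0.0010 rows 1 shift [ 0.0002  0.0003 -0.0056] rows 1
0.061 [0.0696 0.0746 0.2481]
-0.0385 [0.4319 0.4346 0.4365]
-0.138 [0.0145 0.2495 0.2515]
-0.237 [0.0188 0.0936 0.0984]
collar 0.025 0 
collar -0.075 0 
collar -0.175 27 [ 0.5729 -0.1764  0.0619]
```

Call:
send_rows --pt "0 0 0.01" --pt "0 0 0.008" --pt "0 0 0.005" --pt "0 0 0.005" --pt "0 0 0.005" --pt "0 0 0.005" --pt "0 0 0.005" --pt "0 0 0.004" --pt "0 0 0.004" --pt "0 0 0" --turn '[0,0,0,0,0,0,0,0,0,0]'

```text
clock: 34.52
ee_pos: [0.5483, -0.0382, 0.105]
orientation: [0.004, 1.0, 0.0, 0.0]
force: [-3.9, 1.8, 4.0]
width: 0.066
gripper_force: 30.0
```

Call:
send_rows --pt "0 0 0.003" --pt "0 0 0.002" --pt "0 0 0" --pt "0 0 0" --turn '[0,0,0,0]'

```text
clock: 34.85
ee_pos: [0.5491, -0.0382, 0.1039]
orientation: [0.004, 1.0, -0.0, 0.003]
force: [-12.1, 4.6, 38.3]
width: 0.0655
gripper_force: 30.0
```

Bottomed again. On to the third peg.

Call:
send_rows --pt "0 0 -0.015" --pt "0 0 -0.02" --pt "0 0 -0.02" --pt "0 0 0" --pt "0 -0.025 0" --pt "0 -0.025 0" --pt "0 -0.025 0" --pt "0 -0.0245 0" --pt "0 0 0" --pt "0 0 0" --turn '[0,0,0,0,0,0,0,0,0,0]'

```text
clock: 35.68
ee_pos: [0.5473, -0.139, 0.1531]
orientation: [0.005, 1.0, 0.0, -0.001]
force: [-0.9, 0.6, -4.1]
width: 0.0662
gripper_force: 30.0
```

```bash
python3 pegs.py; python3 held.py
```

```text
t=35.73 at [ 0.5473 -0.138   0.1533] turn -0.0008 rows 1 shift [ 0.0002  0.0995 -0.0066] rows 3
0.061 [0.0135 0.0738 0.0767]
-0.0385 [0.0223 0.0742 0.2478]
-0.138 [0.4313 0.4332 0.4354]
-0.237 None
collar 0.025 25 [0.5732 0.0248 0.06  ]
collar -0.075 0 
collar -0.175 0 
[ 0.54734203 -0.13751174  0.15361901]
-0.11 1577 [-0.1099 -0.0003  0.015 ]
-0.07 1698 [-0.0701 -0.0007  0.0144]
-0.03 2380 [-0.0281 -0.0014  0.0145]
-0.02 12701 [-0.0215  0.0022  0.0338]
-0.01 3941 [-0.0111 -0.0005  0.0357]
0 80 [-0.0057  0.0193  0.0351]
```

Call:
send_rows --pt "0 0 0.01" --pt "0 0 0.008" --pt "0 0 0.005" --pt "0 0 0.005" --pt "0 0 0.005" --pt "0 0 0.005" --pt "0 0 0.005" --pt "0 0 0.004" --pt "0 0 0.003" --pt "0 0 0" --turn '[0,0,0,0,0,0,0,0,0,0]'

```text
clock: 36.62
ee_pos: [0.5475, -0.1378, 0.1046]
orientation: [0.004, 1.0, 0.0, -0.0]
force: [-0.6, 2.0, -0.0]
width: 0.0657
gripper_force: 30.0
```

Call:
send_rows --pt "0 0 0.003" --pt "0 0 0.002" --pt "0 0 0" --pt "0 0 0" --turn '[0,0,0,0]'

```text
clock: 36.95
ee_pos: [0.548, -0.1378, 0.1038]
orientation: [0.004, 1.0, -0.001, 0.002]
force: [-12.0, 6.6, 36.1]
width: 0.0658
gripper_force: 30.0
```

Call:
send_rows --pt "0 0 -0.015" --pt "0 0 -0.025" --pt "0 0 -0.03" --pt "0 0 -0.02" --pt "0.024 -0.025 0" --pt "0.024 -0.025 0" --pt "0.024 -0.025 0" --pt "0 -0.03 0" --pt "0 -0.03 0" --pt "0 -0.03 0" --turn '[0,0,0,0,0,0,0,0,0,0]'

```text
clock: 37.78
ee_pos: [0.4737, -0.304, 0.1895]
orientation: [0.005, 1.0, -0.0, 0.0]
force: [1.2, -0.2, -2.8]
width: 0.0661
gripper_force: 30.0
```

```bash
python3 pegs.py; python3 -c "
from h import *
go(.476,-.4457,.0395,-.5)"
```

```text
t=37.83 at [ 0.4737 -0.3093  0.1892] turn -0.0033 rows 1 shift [-0.0719  0.2715  0.0283] rows 8
0.061 [0.0114 0.0724 0.077 ]
-0.0385 [0.0418 0.074  0.0767]
-0.138 [0.0695 0.0731 0.076 ]
-0.237 [0.0253 0.0945 0.0992]
collar 0.025 25 [0.5732 0.0241 0.0599]
collar -0.075 23 [ 0.5731 -0.075   0.0601]
collar -0.175 24 [ 0.5734 -0.1767  0.0614]
t=37.83 at [ 0.4737 -0.3093  0.1892] turn -0.0033 rows 1 shift [-0.0033 -0.1359  0.1501] rows 4
```

View pics/pg.png

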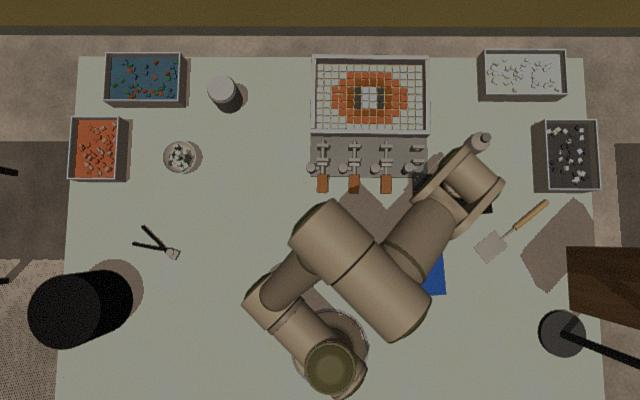

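The pegs at stations 3, 2 and 1 are down at about 74 mm with the collars home. The station 0 peg is still up at 98 mm. The mallet is on its way to the black mat.

Call:
send_rows --pt "0 -0.027 0" --pt "0 -0.027 0" --pt "0 -0.027 0" --pt "-0.002 -0.027 0" --pt "0 -0.028 0" --pt "0 0 0.025" --pt "0 0 0.025" --pt "0 0 0.025" --pt "0 0 0" --pt "0 0 0" --turn '[0,0,0,0,0,0,0,0,0,0]'

```text
clock: 38.67
ee_pos: [0.4749, -0.4382, 0.1137]
orientation: [0.004, 1.0, 0.001, -0.001]
force: [0.9, -0.5, -1.9]
width: 0.0661
gripper_force: 30.0
```

Call:
send_rows --pt "0 0 0.02" --pt "0 0 0.02" --pt "0 0 0.015" --pt "0 0 0.01" --pt "0 0 0.005" --pt "0 0 0" --pt "0 0 0" --turn '[0,0,0,0,0,0,0]'

```text
clock: 39.25
ee_pos: [0.4754, -0.4391, 0.0458]
orientation: [0.004, 1.0, -0.001, 0.001]
force: [-0.5, -0.5, -1.9]
width: 0.0658
gripper_force: 30.0
```

Call:
send_rows --pt "0 -0.006 0" --pt "0 0 0.003" --pt "0 0 0.002" --pt "0 0 0.002" --pt "0 0 0" --pt "0 0 0" --turn '[0,0,0,0,0,0]'

```text
clock: 39.75
ee_pos: [0.4749, -0.4445, 0.0374]
orientation: [0.004, 1.0, 0.0, -0.0]
force: [0.0, 0.0, -2.4]
width: 0.0658
gripper_force: 30.0
```

Call:
send_rows --pt "0 0 0.0015" --pt "0 0 0" --pt "0 0 0" --turn '[0,0,0]'

```text
clock: 40.0
ee_pos: [0.475, -0.4447, 0.0365]
orientation: [0.004, 1.0, -0.0, 0.0]
force: [-1.7, 1.7, 1.3]
width: 0.0658
gripper_force: 30.0
```

Call:
send_rows --pt "0 0 0" --pt "0 0 0" --pt "0 0 0" --pt "0 0 0" --pt "0 0 0" --pt "0 0 -0.015" --pt "0 0 -0.025" --pt "0 0 -0.03" --pt "0 0 -0.03" --pt "0 0 -0.03" --turn '[0,0,0,0,0,0,0,0,0,0]' --fingers 0.088

```text
clock: 40.83
ee_pos: [0.4748, -0.4444, 0.1674]
orientation: [0.004, 1.0, 0.0, -0.0]
force: [-0.3, -0.4, -0.3]
width: 0.0882
gripper_force: 0.0
```

Call:
send_rows --pt "0.025 0 -0.02" --pt "0.03 0 -0.02" --pt "0.03 0 0" --pt "0.03 0 0" --pt "0 0 0" --pt "0 0 0" --turn '[0,0,0,0,0,0]'

```text
clock: 41.33
ee_pos: [0.3591, -0.4438, 0.2066]
orientation: [0.005, 1.0, -0.0, 0.0]
force: [0.1, 0.1, -0.5]
width: 0.0878
gripper_force: 0.0
```

```bash
python3 pegs.py; python3 -c "
from h import *
c=imaging.get_calibration('wrist'); p,d=imaging.snapshot('wrist'); P=cloud(c,d,True)
m=(P[:,:,2]>.055)&(P[:,:,2]<.09)&(abs(P[:,:,0]-.487)<.06)&(abs(P[:,:,1]+.4457)<.06); print('head',m.sum(),np.median(P[m],axis=0))
c=imaging.get_calibration('side'); p,d=imaging.snapshot('side'); cv2.imwrite('pics/s_end.png',p[:,:,::-1]); P=cloud(c,d)
m=(P[:,:,2]>.066)&(P[:,:,2]<.08)&(abs(P[:,:,0]-.487)<.06)&(abs(P[:,:,1]+.4457)<.06); print('head side',m.sum(),np.median(P[m],axis=0))
"
```

```text
t=41.38 at [ 0.36   -0.4438  0.2063] turn -0.0008 rows 1 shift [-0.1844  0.4069  0.0462] rows 11
0.061 [0.0176 0.0734 0.0765]
-0.0385 [0.0473 0.0727 0.0771]
-0.138 [0.0258 0.0736 0.0768]
-0.237 [0.0258 0.0947 0.0979]
collar 0.025 25 [0.5731 0.0249 0.0602]
collar -0.075 25 [ 0.5733 -0.0746  0.0609]
collar -0.175 27 [ 0.5737 -0.1762  0.0612]
head 1656 [ 0.45870743 -0.44622917  0.07154304]
head side 616 [ 0.47463056 -0.43709399  0.07319993]
```

View pics/s_end.png

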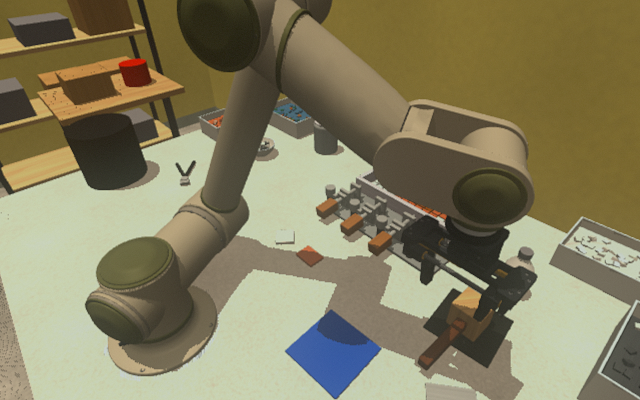

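The side view shows the mallet head in the middle of the black mat at (468,312), with its top at 72 mm, lying flat and free of the gripper. The three pegs are down and the rods are home.

```bash
python3 -c "
from workcell import ctrl
print(ctrl.job_done())"
```

```text
the job is handed in; nothing more can be done
None
```

I handed the job in: by my last camera measurements the three rods are home at stations 1–3 with their pegs down, station 0's peg is still up, and the mallet is lying on the middle of the black mat, released; no verdict came back.

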